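Sort two lute heel blocks in the thickness gauge

TASK

Sort the two loose heel blocks standing on the bench, the pale wooden blocks with a tenon on top, in the dark wooden thickness gauge: drop each, tenon up, into the narrowest slot it will go down, so that the thicker block rests on the floor of the wide slot and the thinner one on the floor of the middle slot, neither sticking out at the slot's ends. Leave the plain offcut without a tenon where it stands.

Things in the scene. Friction and masses are not known exactly. Their poses are not given: they have to be found in the camera images.
- thick_heel: loose pale wooden heel block standing on the bench, a slab with a wide foot (72 mm long, 55 high) and a narrower tenon centred on top (46 long, 40 high), 95 high in all, 32 thick throughout, about 130 g (sizes in mm). Origin: centre of its underside; x along its length, y across its thickness, z up.
- thin_heel: loose pale wooden heel block standing on the bench, a slab with a wide foot (72 mm long, 55 high) and a narrower tenon centred on top (46 long, 40 high), 95 high in all, 20 thick throughout, about 85 g (sizes in mm). Origin: centre of its underside; x along its length, y across its thickness, z up.
- gauge: fixed dark wooden gauge 110 (x) x 235 (y) x 62 mm high; origin: underside, below the middle slot. 3 slots along x, open at top and ends, floors at z 12. Wide slot: y +80, 40 across; middle: y 0, 28; narrow: y -80, 14, holding a thin plate up to z 107. Above z 48 each slot flares, 7 wider per side at the top. A block too thick for a slot stops in the flare; one that is home tops out at z 107.
- offcut: plain rectangular offcut of the same pale wood, no tenon, standing on edge on the bench: 62 mm long (x), 26 thick (y), 75 high. Origin at the centre of its underside. Not to be moved.

How it is judged:
By the outcome, as a careful person would: the job done as asked, in the order asked, and still so for the second after the job is handed in, with the robot touching nothing.
It also fails if it takes over 58 s, if anything falls off the work surface, if the arm or the gripper's body presses on something with over 40 N, if the wrist force passes 120 N, or if a joint passes its speed limit or range.

ROBOT

A 6-joint arm with a two-finger parallel gripper is mounted at the origin on the work surface. World frame = base frame: x ahead of the robot, y to its left, z up, the work surface at z = 0. Lengths are in mm, angles in rad, forces in N, time in s.
With the tool pointing down it reaches from about 325 to 775 mm from the base axis. Payload 5.5 kg.
Tool frame: the origin (TCP) lies at the very end of the fingers, on their centre line; the grasp point (between the pads) lies 19 mm behind it; z points along the fingers, y is the line along which they close (so a half turn about z gives the same grasp; the last joint's range is limited). The gripper opens to 85 mm and grips with 20 to 120 N. Pads are 22 mm wide; open, the fingers measure 114 mm over their backs; the gripper's body (76 mm by 85 mm) begins 54 mm behind the grasp point. The pads swing forward as they close: fully open they stand 13 mm farther back than shut.
Start: joints at [1.249, 0.091, 1.231, -0, 1.82, -0.057], TCP at [157.034, 579.1, 231.275] pointing down, gripper open.
Joint ranges: [-2.87, 2.87], [-0.86, 2.18], [0.17, 2.46], [-1.51, 4.65], [0.06, 2.69], [-2.65, 2.65]. Speed limits (rad/s): [2.57, 2.57, 3.01, 3.14, 3.14, 3.14].

INTERFACE

Orientations are given as a rotation vector (axis times angle).
In Python, from plant import bot, eyes, close_job gives the robot as it stands.
- The arm moves only by the tool drive_tool, never from a script. Its argument "moves" is a list of rows, each a list of 5 numbers: the closure, from 0 (fully open) to 1 (shut), then the shift along the world's x, y, z in m, then the turn about the world's z in rad. A call has 1 to 8 rows; each row is the pose to reach, as a shift and turn from the pose commanded when the call began; what a row does not reach only later rows make up. A row lasts 1/10 s, in which the tool goes at most 50 mm and 8.59 degrees, less where a joint would pass 70% of its speed; a pose out of reach is approached as far as the arm can. A call with a gripper value outside its range is refused whole. The fingers move at their own pace and stop on an object; "newtons" is the grip in N (left out, the last holds). Time passes only in rows, so rows that repeat a pose let the fingers close. It gives the time, the measured TCP pose, the force, the opening and the grip force at its end, in the units of the state.
- bot.read_state(): the state, without advancing time (a new reading comes with each control period).
- eyes.camera(name): name is "side" or "top" or "wrist"; returns a dict with "frame" (400x640x3 uint8, red, green, blue), "fx", "fy", "cx", "cy" (pixels), "R" (3x3) and "t" (3): a world point X has camera coordinates R X + t. Camera axes: x right, y down, z forward; pixel columns grow to the right and rows downward; lengths in mm; the calibration is good to about 2 mm. A picture is of the moment at which its call begins. There is no depth.
- close_job(): hands the job in; it is judged then, once.
The state is a dict: "time": time; "qpos": joint angles; "joint_velocities": joint speeds; "joint_torque": joint torques, N m; "position": TCP position; "ee_rot": TCP orientation; "wrist_force": force on the tool from outside, world axes, zero at the start; "moment": the same for the moment, N m; "finger_gap": opening from 0.0 (shut) to 1.0 (fully open); "grasp_force": force on a finger pad.
Only numpy, scipy, OpenCV 4.12 (cv2) and the standard library are available. Lean on these libraries where they do the work, as an engineer would, in place of code of your own. Each camera call takes 0.05 s, during which the arm holds its last target. There are 200 camera calls.

## Working session

There is one attempt and no reset: what is moved stays moved. The work goes in short steps, Python scripts to look and compute and a tool call to move; the robot and the scene stay as the last step left them, time stands still between calls to the robot, and variables do not carry over. Pictures are saved under pics/ and viewed, at most 10 in all, crops included, and the job is handed in when it is done.

Besides the shell and the picture viewer there is one more tool, called by a JSON object that holds its "api" and its "payload". drive_tool: Moves the arm, as the interface text tells. Its arguments: {"type":"object","properties":{"moves":{"type":"array","items":{"type":"array","items":{"type":"number"}}},"newtons":{"type":"number"}},"required":["moves"]}

```bash
mkdir -p pics; cat > h.py <<'E'
import numpy as np, cv2, pickle
def snap(names,tag):
    from plant import eyes
    for n in names:
        c=eyes.camera(n); pickle.dump(c,open(f'pics/{n}{tag}.pkl','wb'))
        cv2.imwrite(f'pics/{n}{tag}.png',c['frame'][:,:,::-1])
def load(k): return pickle.load(open(f'pics/{k}.pkl','rb'))
def ray(c,u,v):
    R=np.array(c['R']);t=np.array(c['t'])
    d=R.T@np.array([(u-c['cx'])/c['fx'],(v-c['cy'])/c['fy'],1]); return -R.T@t,d
def at(c,u,v,z):
    o,d=ray(c,u,v); return o+d*(z-o[2])/d[2]
def tri(*a):
    A=np.zeros((3,3));b=np.zeros(3);L=[ray(*x) for x in a]
    for o,d in L:
        d=d/np.linalg.norm(d);P=np.eye(3)-np.outer(d,d);A+=P;b+=P@o
    X=np.linalg.solve(A,b)
    return X,[float(np.linalg.norm(np.cross(X-o,d/np.linalg.norm(d)))) for o,d in L]
def proj(c,X):
    p=np.array(c['R'])@np.array(X)+np.array(c['t']); return c['fx']*p[0]/p[2]+c['cx'],c['fy']*p[1]/p[2]+c['cy']
E
python3 - <<'E'
from h import *
snap(['top','side','wrist'],'0')
from plant import bot
print(bot.read_state())
for n in ['top0','side0']: c=load(n);print(n,ray(c,320,200),c['fx'])
E
```

```text
{'time': 0.15, 'qpos': array([ 1.24926025e+00,  9.17012254e-02,  1.23161403e+00, -1.85235773e-05,
        1.81979794e+00, -5.66942015e-02]), 'joint_velocities': array([ 0.00093657, -0.00242591, -0.00238692,  0.00037925, -0.00093819,
        0.00094813]), 'joint_torque': array([ 1.56904087e-03, -4.59373641e+01, -4.18525922e+01, -6.36680443e-05,
        9.49329202e-03,  1.16471807e-05]), 'position': array([156.99079911, 578.87664156, 230.39875937]), 'ee_rot': array([-4.14769446e-01, -3.11382081e+00,  2.35098152e-03]), 'wrist_force': array([1.27590335, 0.16639597, 0.21231695]), 'moment': array([0.03205806, 0.00649079, 0.0683795 ]), 'grasp_force': 0.0, 'finger_gap': 1.0058485410472848}
top0 (array([490.38594851, -74.54266105, 780.58867001]), array([ 0.09059874, -0.00545573, -0.99598973])) 415.42818993678384
side0 (array([152.6169773 , 426.15381437, 495.96848837]), array([ 0.49051748, -0.65486386, -0.57517469])) 425.566109341281
```

View pics/top0.png

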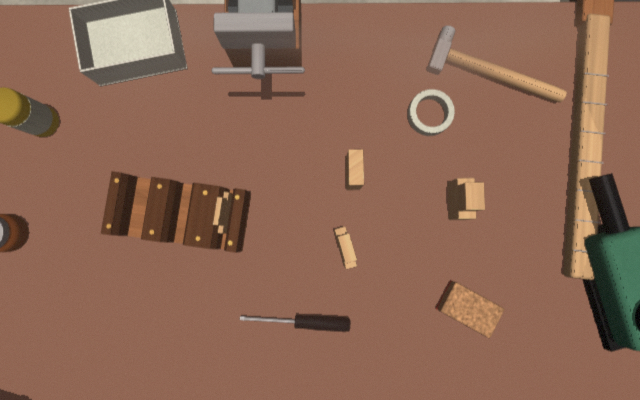

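View pics/side0.png

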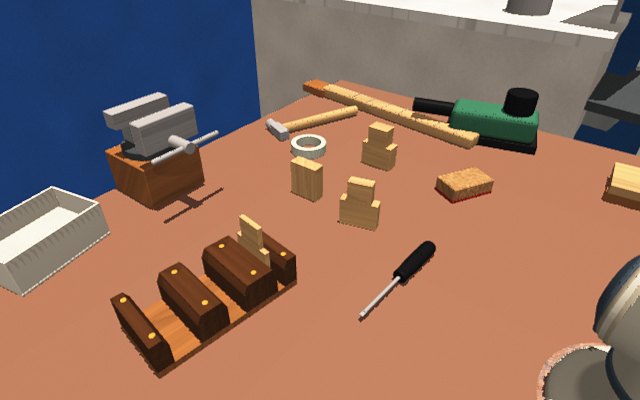

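The top view shows the gauge at u 103–248, v 172–252, with the wide slot on the left. The thick heel is near (470,198), the thin heel near (346,247) and the offcut near (356,168). In the side view the thick heel is at (379,145), the thin heel at (360,203), and the gauge at lower left.

```bash
python3 - <<'E'
from h import *
def crop(k,u,v,w,h,s): 
    return cv2.resize(cv2.imread(f'pics/{k}.png')[v:v+h,u:u+w],None,fx=s,fy=s,interpolation=cv2.INTER_CUBIC)
# top: thin (320,215) , thick(445,165) ; 50x... ; side thin, thick
A=np.hstack([crop('top0',320,215,50,60,5),crop('top0',440,165,50,60,5),np.zeros((300,0,3),np.uint8)])
B=np.hstack([crop('side0',330,170,60,60,5),crop('side0',350,115,60,60,5)])
A=np.hstack([A,np.zeros((300,100,3),np.uint8)])
cv2.imwrite('pics/c1.png',np.vstack([A,B]))
cv2.imwrite('pics/c2.png',crop('top0',95,165,160,95,5))
cv2.imwrite('pics/c3.png',crop('side0',105,200,200,180,3.3))
E
```

```text
(no output)
```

View pics/c1.png

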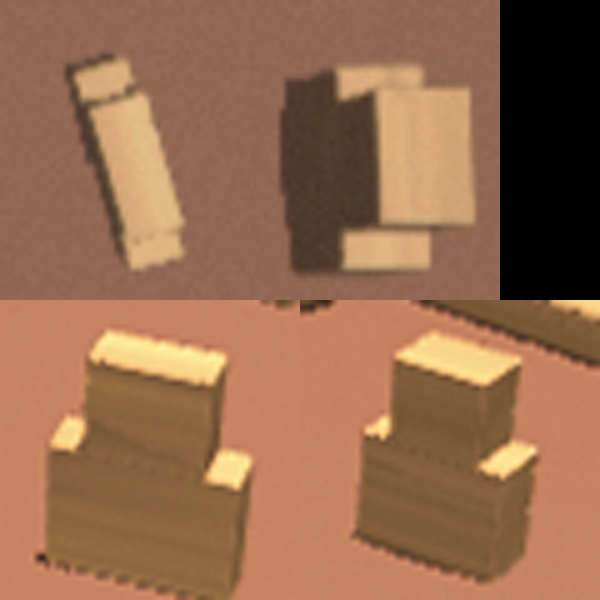

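View pics/c2.png

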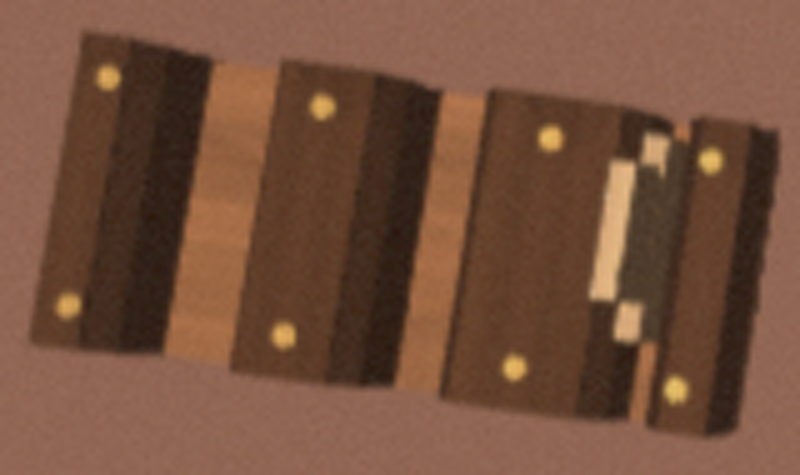

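View pics/c3.png

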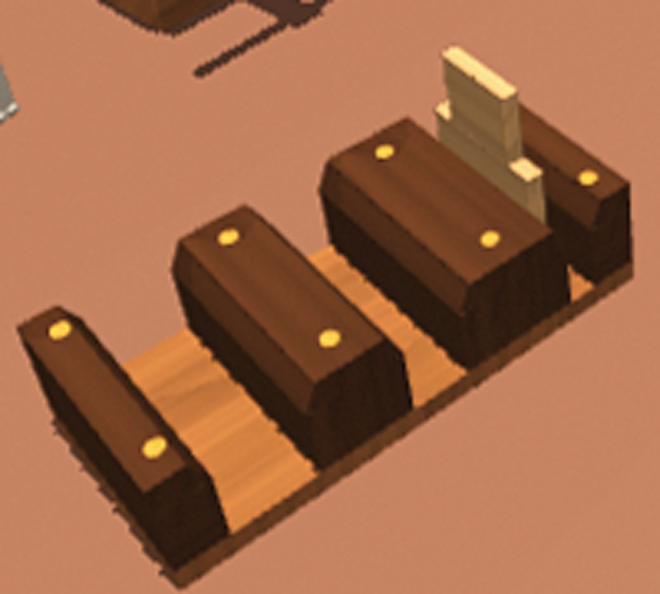

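The crops show the brass pins and wall edges of the gauge clearly, and the tenon tops of both heels in both views. The next script triangulates these.

```bash
cat > m.py <<'E'
from h import *
from plant import bot
from scipy.optimize import least_squares
T=load('top0');S=load('side0')
def P(p,o,s): return ((p[0]+.5)/s-.5+o[0],(p[1]+.5)/s-.5+o[1])
def t(p): return P(p,(95,165),5)
def s(p): return P(p,(105,200),3.3)
for a,b in [((108,77),(60,330)),((68,305),(154,447)),((322,106),(228,237)),((284,335),(330,338)),((551,138),(385,152)),((515,367),(490,239)),((676,389),(588,178))]:
    X,r=tri((T,*t(a)),(S,*s(b)));print('pin',X.round(1),np.round(r,1))
def heel(name,tt,ss,ot,os,th):
    X=[]
    for a,b in zip(tt,ss):
        x,r=tri((T,*P(a,ot,5)),(S,*P(b,os,5)));X.append(x);print(name,x.round(1),np.round(r,1))
    X=np.array(X);C=X.mean(0)
    loc=np.array([[23,th/2,95],[-23,th/2,95],[23,-th/2,95],[-23,-th/2,95]])
    obs=[(T,P(a,ot,5)) for a in tt]+[(S,P(a,os,5)) for a in ss]
    def f(q):
        c,sn=np.cos(q[2]),np.sin(q[2]);r=[]
        for (cam,uv),l in zip(obs,list(loc)*2):
            w=[q[0]+c*l[0]-sn*l[1],q[1]+sn*l[0]+c*l[1],l[2]];u=proj(cam,w);r+=[u[0]-uv[0],u[1]-uv[1]]
        return r
    q=least_squares(f,[C[0],C[1],0]);print(name,'centre',C.round(1),'fit',q.x.round(3),'rms px',np.sqrt(np.mean(q.fun**2)).round(2))
heel('thin',[(95,100),(133,237),(148,93),(183,222)],[(88,60),(215,85),(105,32),(228,53)],(320,215),(330,170),20)
heel('thick',[(130,92),(128,225),(220,88),(225,222)],[(95,53),(187,87),(130,33),(222,58)],(440,165),(350,115),32)
E_=[((84,33),(55,117.5)),((30,345),(-55,117.5)),((281,60),(55,53)),((231,370),(-55,53)),((375,75),(55,21)),((328,383),(-55,21)),((490,90),(55,-21)),((443,400),(-55,-21)),((620,105),(55,-66)),((577,410),(-55,-66)),((692,118),(55,-94)),((648,430),(-55,-94)),((748,125),(55,-117.5)),((705,435),(-55,-117.5))]
W=np.array([at(T,*t(a),62)[:2] for a,_ in E_]);L=np.array([b for _,b in E_])
g=lambda q:(np.c_[q[0]+np.cos(q[2])*L[:,0]-np.sin(q[2])*L[:,1],q[1]+np.sin(q[2])*L[:,0]+np.cos(q[2])*L[:,1]]-W).ravel()
q=least_squares(g,[450,200,0]);print('gauge',q.x.round(3));print(q.fun.reshape(-1,2).round(1).tolist())
for y in (80,0):print(y,(q.x[:2]+y*np.array([-np.sin(q.x[2]),np.cos(q.x[2])])).round(1))
from scipy.spatial.transform import Rotation as Ro
M=Ro.from_rotvec(bot.read_state()['ee_rot']).as_matrix();print('tool y',M[:,1],'z',M[:,2])
E
python3 m.py
```

```text
pin [593.7 275.   61.3] [0.4 0.4]
pin [514.6 286.6  61.5] [0.3 0.3]
pin [582.9 200.8  61.5] [0.2 0.2]
pin [503.5 212.2  61.5] [0.3 0.3]
pin [571.  121.3  61.2] [0.4 0.4]
pin [491.8 132.8  61.2] [0.3 0.3]
pin [483.7  77.4  61.1] [0.3 0.3]
thin [ 494.7 -109.    90.7] [0.7 0.7]
thin [ 449.6 -120.8   91.9] [0.6 0.6]
thin [ 497.6 -125.9   92.8] [0.3 0.3]
thin [ 454.5 -137.1   94.9] [0.6 0.6]
thin centre [ 474.1 -123.2   92.6] fit [ 4.73737e+02 -1.22436e+02  2.63000e-01] rms px 0.79
thick [ 579.7 -320.6   95.4] [0.9 0.9]
thick [ 534.5 -319.9   92.9] [0.2 0.2]
thick [ 580.8 -351.8   93.1] [0.6 0.6]
thick [ 535.3 -351.7   94.2] [0.1 0.1]
thick centre [ 557.6 -336.    93.9] fit [ 5.57304e+02 -3.35480e+02 -5.00000e-03] rms px 0.49
gauge [ 5.38006e+02  1.71998e+02 -1.41000e-01]
[[-0.3, -3.1], [-1.1, -3.1], [0.7, 1.5], [-0.9, 2.1], [1.7, 2.5], [-0.7, 3.7], [1.4, 0.8], [-0.3, 1.7], [0.7, 1.4], [-2.8, 3.1], [1.5, -1.3], [0.4, -0.2], [0.9, -5.1], [-1.0, -3.9]]
80 [549.3 251.2]
0 [538. 172.]
tool y [ 0.2617607   0.96513161 -0.00151912] z [-4.63496266e-04 -1.44829022e-03 -9.99998844e-01]
```

Everything measured fits the sizes given:

| Item | Measured | Expected |
|---|---|---|
| Gauge top (pins) | z ≈ 61.3 | 62 |
| Tenon tops | z ≈ 93 | 95 |

The pins on the wall centres put the middle slot at (537.8, 170.1), the wide slot at (549.5, 249.2) and the yaw at -0.146. The thick heel is at (557.5, -335.7) with yaw 0. I go to it first, gripping across the thickness.

{"api": "drive_tool", "payload": {"moves": [[0, 0.02, -0.0457, 0, 0.03], [0, 0.04, -0.0914, 0, 0.06], [0, 0.06, -0.137, 0, 0.09], [0, 0.08, -0.183, 0, 0.12], [0, 0.1, -0.2285, 0, 0.15], [0, 0.12, -0.274, 0, 0.18], [0, 0.14, -0.32, 0, 0.22], [0, 0.16, -0.366, 0, 0.26]], "newtons": 40}}

```text
time: 0.95
position: [317.0, 211.6, 231.1]
ee_rot: [0.004, 3.141, 0.0]
wrist_force: [1.6, 1.1, 0.2]
finger_gap: 0.999
grasp_force: 0.0
```

{"api": "drive_tool", "payload": {"moves": [[0, 0.02, -0.0457, 0, 0], [0, 0.04, -0.0914, 0, 0], [0, 0.06, -0.137, 0, 0], [0, 0.08, -0.183, 0, 0], [0, 0.1, -0.2285, 0, 0], [0, 0.12, -0.274, 0, 0], [0, 0.14, -0.32, 0, 0], [0, 0.16, -0.366, 0, 0]]}}

```text
time: 1.75
position: [477.1, -154.5, 231.0]
ee_rot: [0.008, 3.141, 0.0]
wrist_force: [1.2, 0.8, 0.3]
finger_gap: 1.0
grasp_force: 0.0
```

{"api": "drive_tool", "payload": {"moves": [[0, 0.02, -0.0457, 0, 0], [0, 0.04, -0.0914, 0, 0], [0, 0.06, -0.137, 0, 0], [0, 0.0804, -0.1827, 0, 0], [0, 0.0804, -0.1827, 0, 0], [0, 0.0804, -0.1827, 0, 0], [0, 0.0804, -0.1827, 0, 0]]}}

```text
time: 2.45
position: [557.1, -334.3, 231.7]
ee_rot: [0.007, 3.141, 0.0]
wrist_force: [0.1, 0.3, -0.0]
finger_gap: 0.999
grasp_force: 0.0
```

{"api": "drive_tool", "payload": {"moves": [[0, 0, -0.001, -0.04, 0], [0, 0, -0.001, -0.08, 0], [0, 0, -0.001, -0.12, 0], [0, 0, -0.001, -0.15, 0], [0, 0, -0.001, -0.171, 0], [0, 0, -0.001, -0.171, 0], [0, 0, -0.001, -0.171, 0]]}}

```text
time: 3.15
position: [557.5, -335.2, 62.3]
ee_rot: [0.006, 3.14, -0.002]
wrist_force: [0.1, 0.9, 0.8]
finger_gap: 0.999
grasp_force: 0.0
```

{"api": "drive_tool", "payload": {"moves": [[1, 0, 0, 0, 0], [1, 0, 0, 0, 0], [1, 0, 0, 0, 0], [1, 0, 0, 0, 0], [1, 0, 0, 0, 0], [1, 0, 0, 0, 0], [1, 0, 0, 0, 0], [1, 0, 0, 0, 0]], "newtons": 40}}

```text
time: 3.95
position: [557.6, -336.3, 61.3]
ee_rot: [0.008, 3.14, -0.001]
wrist_force: [-0.3, 0.7, 5.7]
finger_gap: 0.371
grasp_force: 40.6
```

Gap 31.5 mm, so this is the thick one. Next I lift it and carry it to the wide slot.

{"api": "drive_tool", "payload": {"moves": [[1, 0, 0, 0.03, 0], [1, 0, 0, 0.07, 0], [1, 0, 0, 0.11, 0], [1, 0, 0, 0.14, 0], [1, 0, 0.03, 0.14, 0], [1, 0, 0.07, 0.14, 0], [1, 0, 0.11, 0.14, 0], [1, 0, 0.15, 0.14, 0]]}}

```text
time: 4.75
position: [556.7, -184.7, 199.2]
ee_rot: [-0.009, -3.14, -0.001]
wrist_force: [0.7, 0.7, -0.3]
finger_gap: 0.369
grasp_force: 40.1
```

{"api": "drive_tool", "payload": {"moves": [[1, 0, 0.04, 0, -0.02], [1, 0, 0.08, 0, -0.04], [1, 0, 0.12, 0, -0.06], [1, -0.002, 0.16, 0, -0.08], [1, -0.004, 0.2, 0, -0.1], [1, -0.006, 0.24, 0, -0.12], [1, -0.008, 0.28, 0, -0.14], [1, -0.008, 0.32, 0, -0.14]]}}

```text
time: 5.55
position: [548.5, 135.5, 199.5]
ee_rot: [-0.228, -3.132, 0.001]
wrist_force: [0.7, -1.1, -0.9]
finger_gap: 0.367
grasp_force: 40.1
```

{"api": "drive_tool", "payload": {"moves": [[1, 0, 0.04, 0, 0], [1, 0, 0.08, 0, 0], [1, 0, 0.1, 0, 0], [1, 0, 0.115, 0, 0], [1, 0, 0.115, 0, 0], [1, 0, 0.115, 0, 0], [1, 0, 0.115, 0, 0]]}}

```text
time: 6.25
position: [549.4, 247.7, 200.2]
ee_rot: [-0.23, -3.133, 0.001]
wrist_force: [-0.4, -1.1, -2.1]
finger_gap: 0.368
grasp_force: 40.1
```

```bash
python3 - <<'E'
from h import *
snap(['top','side'],'1')
def crop(k,u,v,w,h,s): return cv2.resize(cv2.imread(f'pics/{k}.png')[v:v+h,u:u+w],None,fx=s,fy=s,interpolation=cv2.INTER_CUBIC)
cv2.imwrite('pics/c4.png',np.hstack([crop('side1',80,180,220,200,2),crop('top1',80,150,180,200,2)]))
E
```

```text
(no output)
```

View pics/c4.png

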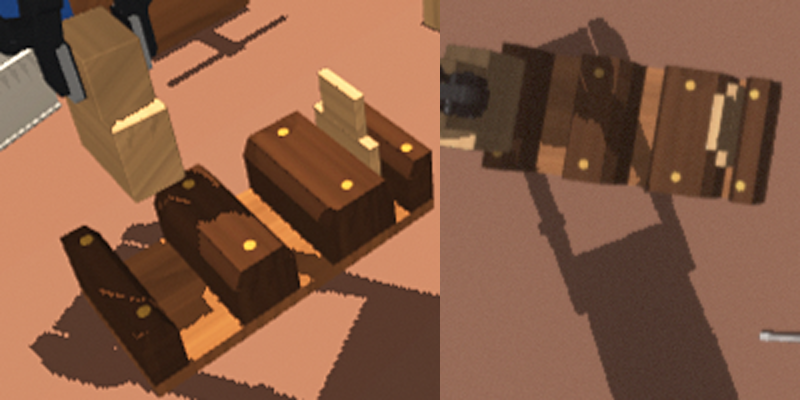

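The block hangs upright and level over the wide slot with matching yaw. In the crop's left half its lower corner is near (140,200), above the slot. I descend, slowing through the flare.

{"api": "drive_tool", "payload": {"moves": [[1, 0, 0.001, -0.03, 0], [1, 0, 0.001, -0.055, 0], [1, 0, 0.001, -0.07, 0], [1, 0, 0.001, -0.08, 0], [1, 0, 0.001, -0.09, 0], [1, 0, 0.001, -0.095, 0], [1, 0, 0.001, -0.1, 0]]}}

```text
time: 7.05
position: [549.6, 250.1, 100.8]
ee_rot: [0.227, 3.132, 0.001]
wrist_force: [0.0, 0.3, -0.4]
finger_gap: 0.368
grasp_force: 40.2
```

{"api": "drive_tool", "payload": {"moves": [[1, 0, 0, -0.008, 0], [1, 0, 0, -0.016, 0], [1, 0, 0, -0.022, 0], [1, 0, 0, -0.026, 0], [1, 0, 0, -0.027, 0], [1, 0, 0, -0.027, 0], [1, 0, 0, -0.027, 0]]}}

```text
time: 7.75
position: [549.3, 250.0, 73.4]
ee_rot: [0.227, 3.133, -0.0]
wrist_force: [-0.5, 0.4, -1.3]
finger_gap: 0.368
grasp_force: 40.2
```

{"api": "drive_tool", "payload": {"moves": [[0.4, 0, 0, 0, 0], [0.3, 0, 0, 0, 0], [0, 0, 0, 0, 0], [0, 0, 0, 0, 0], [0, 0, 0, 0, 0], [0, 0, 0, 0, 0]]}}

```text
time: 8.35
position: [549.2, 250.0, 73.3]
ee_rot: [0.227, 3.133, 0.0]
wrist_force: [1.2, -0.6, 0.2]
finger_gap: 1.002
grasp_force: 0.0
```

{"api": "drive_tool", "payload": {"moves": [[0, 0, 0, 0.02, 0], [0, 0, 0, 0.05, 0], [0, 0, 0, 0.09, 0], [0, 0, 0, 0.13, 0], [0, -0.01, -0.04, 0.13, 0.04], [0, -0.02, -0.08, 0.13, 0.09], [0, -0.03, -0.12, 0.13, 0.14], [0, -0.04, -0.16, 0.13, 0.2]]}}

```text
time: 9.15
position: [508.6, 88.7, 203.4]
ee_rot: [-0.091, 3.14, -0.0]
wrist_force: [0.0, -0.5, 0.2]
finger_gap: 0.999
grasp_force: 0.0
```

```bash
python3 - <<'E'
from h import *
snap(['top','side'],'2')
def crop(k,u,v,w,h,s): return cv2.resize(cv2.imread(f'pics/{k}.png')[v:v+h,u:u+w],None,fx=s,fy=s,interpolation=cv2.INTER_CUBIC)
cv2.imwrite('pics/c5.png',np.hstack([crop('side2',90,180,200,200,3),crop('top2',85,150,100,300,2)[:600]]) if 0 else np.hstack([crop('side2',90,190,200,180,2),crop('top2',85,150,200,180,2)]))
E
```

```text
(no output)
```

View pics/c5.png

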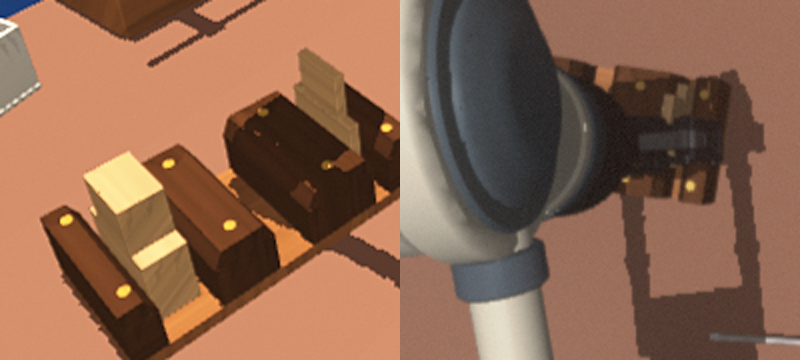

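The thick heel stands upright in the wide slot, with its tenon top near (125,185) and its foot down between the walls of the left crop. Now the thin heel.

{"api": "drive_tool", "payload": {"moves": [[0, -0.006, -0.04, 0, 0.04], [0, -0.013, -0.08, 0, 0.08], [0, -0.02, -0.12, 0, 0.12], [0, -0.027, -0.16, 0, 0.16], [0, -0.035, -0.2, 0, 0.2], [0, -0.035, -0.212, 0, 0.203], [0, -0.035, -0.212, 0, 0.203], [0, -0.035, -0.212, 0, 0.203]]}}

```text
time: 10.05
position: [474.5, -121.1, 203.3]
ee_rot: [-0.404, 3.115, 0.001]
wrist_force: [-0.4, 0.1, -0.3]
finger_gap: 0.998
grasp_force: 0.0
```

{"api": "drive_tool", "payload": {"moves": [[0, 0, -0.0015, -0.04, 0], [0, 0, -0.0015, -0.08, 0], [0, 0, -0.0015, -0.115, 0], [0, 0, -0.0015, -0.135, 0], [0, 0, -0.0015, -0.142, 0], [0, 0, -0.0015, -0.142, 0], [0, 0, -0.0015, -0.142, 0]]}}

```text
time: 10.75
position: [475.2, -123.0, 62.9]
ee_rot: [-0.406, 3.113, -0.001]
wrist_force: [0.4, 0.2, -0.2]
finger_gap: 1.0
grasp_force: 0.0
```

{"api": "drive_tool", "payload": {"moves": [[1, 0, 0, 0, 0], [1, 0, 0, 0, 0], [1, 0, 0, 0, 0], [1, 0, 0, 0, 0], [1, 0, 0, 0, 0], [1, 0, 0, 0, 0], [1, 0, 0, 0, 0], [1, 0, 0, 0, 0]], "newtons": 40}}

```text
time: 11.55
position: [474.2, -123.6, 61.4]
ee_rot: [-0.404, 3.115, -0.0]
wrist_force: [0.8, -0.7, 1.3]
finger_gap: 0.225
grasp_force: 45.3
```

{"api": "drive_tool", "payload": {"moves": [[1, 0, 0, 0.03, 0], [1, 0, 0, 0.07, 0], [1, 0, 0, 0.11, 0], [1, 0, 0, 0.14, 0], [1, 0, 0.02, 0.14, 0], [1, 0.01, 0.06, 0.14, -0.04], [1, 0.02, 0.1, 0.14, -0.09], [1, 0.03, 0.14, 0.14, -0.15]]}}

```text
time: 12.35
position: [504.2, 17.8, 201.0]
ee_rot: [0.165, -3.137, 0.0]
wrist_force: [1.3, 0.3, -0.4]
finger_gap: 0.229
grasp_force: 45.0
```

{"api": "drive_tool", "payload": {"moves": [[1, 0.008, 0.04, 0, -0.08], [1, 0.017, 0.08, 0, -0.16], [1, 0.026, 0.11, 0, -0.22], [1, 0.031, 0.135, 0, -0.253], [1, 0.0335, 0.1525, 0, -0.253], [1, 0.0335, 0.1525, 0, -0.253], [1, 0.0335, 0.1525, 0, -0.253], [1, 0.0335, 0.1525, 0, -0.253]]}}

```text
time: 13.15
position: [537.7, 167.9, 201.3]
ee_rot: [0.228, 3.133, -0.001]
wrist_force: [0.6, -0.8, -0.9]
finger_gap: 0.228
grasp_force: 44.9
```

{"api": "drive_tool", "payload": {"moves": [[1, 0, 0.0015, -0.03, 0], [1, 0, 0.0015, -0.055, 0], [1, 0, 0.0015, -0.07, 0], [1, 0, 0.0015, -0.08, 0], [1, 0, 0.0015, -0.09, 0], [1, 0, 0.0015, -0.095, 0], [1, 0, 0.0015, -0.1, 0], [1, 0, 0.0015, -0.1, 0]]}}

```text
time: 13.95
position: [537.6, 170.5, 101.1]
ee_rot: [-0.227, -3.133, 0.0]
wrist_force: [-0.8, -0.6, -1.0]
finger_gap: 0.226
grasp_force: 45.1
```

Centred and free of contact; down to the floor and release.

{"api": "drive_tool", "payload": {"moves": [[1, 0, 0, -0.008, 0], [1, 0, 0, -0.016, 0], [1, 0, 0, -0.022, 0], [1, 0, 0, -0.026, 0], [1, 0, 0, -0.0275, 0], [1, 0, 0, -0.0275, 0], [1, 0, 0, -0.0275, 0]]}}

```text
time: 14.65
position: [537.8, 170.5, 73.9]
ee_rot: [0.227, 3.133, 0.0]
wrist_force: [0.6, 0.7, -1.8]
finger_gap: 0.23
grasp_force: 44.9
```

{"api": "drive_tool", "payload": {"moves": [[0.6, 0, 0, 0, 0], [0.5, 0, 0, 0, 0], [0.2, 0, 0, 0, 0], [0.2, 0, 0, 0, 0], [0.2, 0, 0, 0, 0], [0.2, 0, 0, 0, 0]]}}

```text
time: 15.25
position: [537.7, 170.5, 73.8]
ee_rot: [-0.227, -3.133, 0.0]
wrist_force: [-0.2, 0.0, 0.0]
finger_gap: 0.799
grasp_force: 0.0
```

{"api": "drive_tool", "payload": {"moves": [[0.2, 0, 0, 0.02, 0], [0.2, 0, 0, 0.05, 0], [0.2, 0, 0, 0.09, 0], [0.2, 0, 0, 0.13, 0], [0.2, -0.01, -0.04, 0.13, 0], [0.2, -0.03, -0.08, 0.13, 0], [0.2, -0.05, -0.12, 0.13, 0], [0.2, -0.07, -0.16, 0.13, 0]]}}

```text
time: 16.05
position: [466.8, 9.3, 203.8]
ee_rot: [0.226, 3.133, -0.0]
wrist_force: [0.9, -0.4, 0.3]
finger_gap: 0.8
grasp_force: 0.0
```

{"api": "drive_tool", "payload": {"moves": [[0.2, -0.01, -0.04, 0, 0], [0.2, -0.02, -0.08, 0, 0], [0.2, -0.03, -0.12, 0, 0], [0.2, -0.04, -0.16, 0, 0], [0.2, -0.05, -0.2, 0, 0], [0.2, -0.05, -0.2, 0, 0], [0.2, -0.05, -0.2, 0, 0]]}}

```text
time: 16.75
position: [417.4, -190.0, 203.7]
ee_rot: [-0.231, -3.133, -0.001]
wrist_force: [0.7, -0.3, 0.6]
finger_gap: 0.799
grasp_force: 0.0
```

```bash
python3 - <<'E'
from h import *
snap(['top','side'],'3')
def crop(k,u,v,w,h,s): return cv2.resize(cv2.imread(f'pics/{k}.png')[v:v+h,u:u+w],None,fx=s,fy=s,interpolation=cv2.INTER_CUBIC)
cv2.imwrite('pics/c6.png',np.hstack([crop('side3',100,130,250,250,1.6),crop('top3',90,150,100,100,4)]))
E
```

```text
(no output)
```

View pics/c6.png

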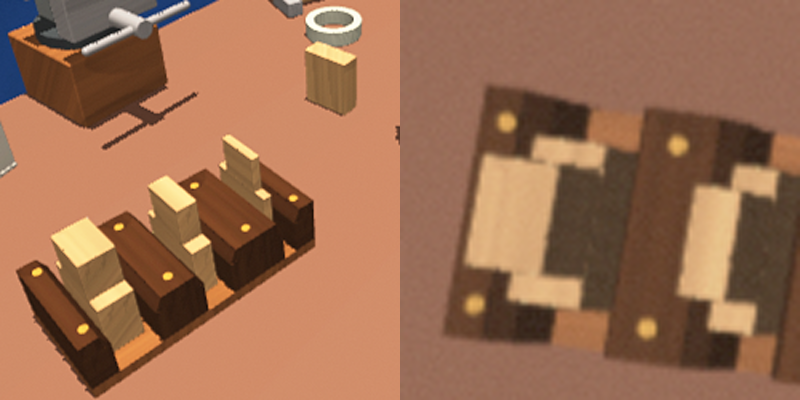

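Both heels stand upright inside their slots: thick tenon at (515,212) and thin tenon at (710,243) in the right half. All feet lie within the gauge ends, and the offcut at (330,78) is untouched.

```bash
python3 -c "
from plant import close_job
print(close_job())"
```

```text
the job is handed in; nothing more can be done
None
```

The job is handed in: the thick heel is in the wide slot and the thin heel in the middle slot, both tenon up and within the slot ends, with the offcut untouched, after about 17 s of robot time.

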